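# Clamp a press die in the die vise with its torque knob

### The arm

A 7-joint arm with a two-finger parallel gripper is mounted at the origin on a cart in front of the work surface, level with it; the furniture and walls round the work are solid. World frame = base frame: x ahead of the robot, y to its left, z up, the work surface at z = 0. Lengths are in m, angles in rad, forces in N, time in s.
With the tool pointing down it reaches from about 0.4 to 0.85 m from the base axis. Payload 10.4 kg.
Tool frame: the origin (TCP) lies midway between the tips of the shut fingers; the grasp point (between the pads) lies 19 mm behind it; z points along the fingers, y is the line along which they close (so a half turn about z gives the same grasp; the last joint's range is limited). The gripper opens to 85 mm and grips with 20 to 120 N. Pads are 22 mm wide; open, the fingers measure 114 mm over their backs; the gripper's body (76 mm by 85 mm) begins 54 mm behind the grasp point. The pads swing forward as they close: fully open they stand 13 mm farther back than shut.
Start: joints at [-1.339, 0.332, -0.065, 1.46, 0.022, 1.35, -0.088], TCP at [0.158, 0.605, 0.231] pointing down, gripper open.
Joint ranges: [-2.6, 2.6], [-0.5, 2.12], [-1.47, 1.34], [0.16, 2.42], [-1.27, 4.41], [0.06, 2.06], [-2.6, 2.6]. Speed limits (rad/s): [2.22, 2.22, 2.79, 2.79, 3.14, 3.14, 3.14].

### API

Orientations are given as a rotation vector (axis times angle).
In Python, from station import get_state, capture, get_calibration, finish_job gives the robot as it stands.
- The arm moves only by the tool step_arm, never from a script. Its argument "increments" is a list of rows, each an object of numbers: "claw": the opening, from 0 (shut) to 1 (fully open); "tx", "ty", "tz": the shift along the world's x, y, z in mm; "turn": the turn about the world's z in rad. In form: [{"claw": .., "tx": .., "ty": .., "tz": .., "turn": ..}, ...]. A call has 1 to 10 rows; each row is the pose to reach, as a shift and turn from the pose commanded when the call began; what a row does not reach only later rows make up. A row lasts 1/8 s, in which the tool goes at most 62.5 mm and 10.7 degrees, less where a joint would pass 70% of its speed; a pose out of reach is approached as far as the arm can. A call with a gripper value outside its range is refused whole. The fingers move at their own pace and stop on an object; the grip force is fixed at half the most. Time passes only in rows, so rows that repeat a pose let the fingers close. It gives the time, the measured TCP pose, the force, the opening and the grip force at its end, in the units of the state.
- get_state(): the state, without advancing time (a new reading comes with each control period).
- capture(name): name is "scene" or "top" or "wrist"; returns the picture (480x640x3 uint8, blue, green, red); there is no depth.
- get_calibration(name): a dict with "fov_y" (degrees; the focal length in pixels is half the picture's height over the tangent of half this angle, whatever the lens; pixels are square), "cx", "cy" (the principal point, pixels), "world_from_camera" (4x4, takes a point from camera to world coordinates); the wrist camera has in their place "mount" (4x4, takes a point from camera to tool coordinates, whose origin is the TCP and whose axes are the flange's). Camera axes: x right, y up, looking along -z (the intrinsics and any distortion apply to the point x, -y, -z); pixel columns grow to the right and rows downward; lengths in m; the calibration is good to about 2 mm. A picture is of the moment at which its call begins: read the wrist's pose just before it. get_calibration takes no time and is no camera call.
- finish_job(): hands the job in; it is judged then, once.
The state is a dict: "time": time; "joints": joint angles; "qvel": joint speeds; "effort": joint torques, N m; "position": TCP position; "tool_rot": TCP orientation; "wrist_force": force on the tool from outside, world axes, zero at the start; "ft_torque": the same for the moment, N m; "finger_gap": finger opening in m; "gripper_force": force on a finger pad.
Only numpy, scipy, OpenCV 4.12 (cv2) and the standard library are available. Lean on these libraries where they do the work, as an engineer would, in place of code of your own. Each camera call takes 0.05 s, during which the arm holds its last target. There are 200 camera calls.

### The job

Stand the tallest of the four loose press dies upright on the floor of the small die vise, in its V-shaped jaw, and let go of it. Then turn the vise's round black knob clockwise until its torque clutch clicks, so that the sliding jaw holds the die at the set force, and stop there: turning on past the click overtightens the die. Leave the three other dies where they stand.

Things in the scene. Friction and masses are not known exactly. Their poses are not given: they have to be found in the camera images.
- die_center (a point): centre (half-way up, 13 mm above its underside) of the die to clamp: plain grey steel, upright round die, 25 mm in diameter and 26 mm tall, the tallest of four loose dies standing on the worktop. Its z axis points up
- low_die_center (a point): centre of another loose die (stepped, 25 mm in diameter, only 16 mm tall); leave it
- wide_die_center (a point): centre of another loose die (stepped, 29 mm in diameter, 18 mm tall); leave it
- small_die_center (a point): centre of another loose die (stepped, 21 mm in diameter, 20 mm tall); leave it
- vise: die vise fixed to the worktop: dark steel base plate 64 x 176 x 10 mm (vise x, y, z). Origin: centre of the plate's underside. Along its y axis: fixed V jaw (y -84 to about -50 mm, open to +y), sliding jaw, grey housing 52 x 50 mm with the knob on top (axis at y = +50 mm). Tops above the worktop: both jaws 23 mm, housing 40 mm
- nest (a point): point on the plate's upper face (10 mm above the worktop) under the die's axis when it sits home, touching both V faces; axes of the vise. The V faces stand at 45 degrees to the vise's y, so a die stood between nest and sliding jaw is pushed home, sliding on the plate, as the jaw closes. A die standing here has its top 36 mm above the worktop
- jaw: sliding jaw, steel block 40 x 22 x 12 mm (x, y, z). Origin: centre of its flat clamping face, which looks to the vise's -y. It moves to -y by 5 mm per radian of clockwise knob turn and touches a die sitting home when its face is 12.4 mm from nest along y; at the start the die has 5.5 to 9 mm of play. At the click it bears on the die with about 22 N; over 36 N is overtight
- knob_center (a point): centre of the round black fluted knob (vertical axis), 42 mm in diameter, 28 mm high, from 49.5 to 77.5 mm above the worktop. Grip it from above across the rim in any direction, with 25 N or more. Clockwise seen from above closes the jaw, against about 0.23 N m of friction while it moves (held still, anything below that may be felt); it stays where left. The click comes after about 1.5 to 2.4 rad in all, so regrasp
- knob_mark (a point): white line on the knob's rim, 21 mm from its axis, half-way up; x points outward from the axis. Turns with the knob. The click as felt: once the jaw bears on the die the torque climbs to the set 0.34 N m, then the knob gives way: turning alone, its torque falls to zero at 0.23 rad, then it snaps on by itself (torque reversed) to a stop at 0.30 rad. Turned past that it overtightens the jaw
- collar_mark (a point): black line on the rim of the aluminium collar just under the knob (42 mm in diameter, 6 mm high), 21 mm from the knob axis; x points outward. The collar drives the jaw. Its line lies under the knob's white line before the click and stays 0.30 rad behind it after the click, while jaw and collar keep their position when the knob is let go

How it is judged:
On the way, in this order (a step that is already met when the one before it is completed fails the run):
1. the tallest die stands upright on the vise's plate between the jaws, let go (horizontal distance between die_center and nest below 0.011 m and angle between die_center's own z axis and vertical below 0.1 rad and z of die_center in the frame of nest below 0.016 m and contact force between the fingers and die below 0.1 N), for 0.2 s.
2. the clutch has clicked with the jaw bearing on the die (angle between the x axis of knob_mark and the x axis of collar_mark, either way round above 0.25 rad and contact force between jaw and die above 14 N), for 0.2 s.
At the end, for the whole second after the job is handed in: The tallest die stands upright (within 0.08 rad) on the vise's plate, home in the V jaw (its axis within 3 mm of nest), at rest; the sliding jaw bears on it with more than 14 N; the clutch has clicked (knob and collar marks more than 0.25 rad apart) (all of step 2 and horizontal distance between die_center and nest below 0.003 m and angle between die_center's own z axis and vertical below 0.08 rad and z of die_center in the frame of nest between 0.01 and 0.016 m and linear speed of die below 0.01 m/s and velocity of joint collar below 0.1 rad/s); the robot touches nothing.
It fails at once if the die is overtightened: the jaw bears on it with more than 36 N (contact force between jaw and die above 36 N).
It fails at once if the low die is moved by more than 20 mm (distance of low_die_center from where it was at the start of the episode above 0.02 m).
It fails at once if the wide die is moved by more than 20 mm (distance of wide_die_center from where it was at the start of the episode above 0.02 m).
It fails at once if the small die is moved by more than 20 mm (distance of small_die_center from where it was at the start of the episode above 0.02 m).
It also fails if it takes over 64 s, if anything falls off the work surface, if the arm or the gripper's body presses on something with over 40 N, if the wrist force passes 120 N, or if a joint passes its speed limit or range.

## Working session

There is one attempt and no reset: what is moved stays moved. The work goes in short steps, Python scripts to look and compute and a tool call to move; the robot and the scene stay as the last step left them, time stands still between calls to the robot, and variables do not carry over. Pictures are saved under pics/ and viewed, at most 10 in all, crops included, and the job is handed in when it is done.

Besides the shell and the picture viewer there is one more tool, called after "Emit:" by a JSON object that holds its "api" and its "payload". step_arm: Moves the arm, as the interface text tells. Its arguments: {"type":"object","properties":{"increments":{"type":"array","items":{"type":"object","properties":{"claw":{"type":"number"},"tx":{"type":"number"},"ty":{"type":"number"},"tz":{"type":"number"},"turn":{"type":"number"}}}}},"required":["increments"]}

```bash
mkdir -p pics; ls; python3 - <<'E'
from station import *
import cv2
s=get_state();print({k:s[k] for k in('time','position','tool_rot','finger_gap','wrist_force')})
for n in('scene','top','wrist'):
    im=capture(n);cv2.imwrite(f'pics/{n}0.png',im);print(n,get_calibration(n))
E
```

```text
pics
{'time': 0.0, 'position': array([0.15743043, 0.60446155, 0.23052474]), 'tool_rot': array([-3.99051501e-01, -3.11603465e+00,  2.20168321e-03]), 'finger_gap': 0.08551520735454235, 'wrist_force': array([0.53984118, 0.05262073, 0.02814857])}
scene {'fov_y': 47.18396332473212, 'cx': 323.08968305310464, 'cy': 241.65675152453036, 'world_from_camera': array([[ 0.67519263,  0.28644367, -0.67975358, -0.09125702],
       [-0.73743774,  0.28377651, -0.61290821, -0.55326119],
       [ 0.01733442,  0.91510705,  0.40283818,  0.44524786],
       [ 0.        ,  0.        ,  0.        ,  1.        ]])}
top {'fov_y': 57.02280076719008, 'cx': 318.72394669084974, 'cy': 236.14996076398998, 'world_from_camera': array([[ 0.00591402,  0.99358519, -0.11293137,  0.43116092],
       [-0.9991763 ,  0.0104054 ,  0.03922297,  0.00925196],
       [ 0.04014646,  0.11260638,  0.99282832,  0.91615774],
       [ 0.        ,  0.        ,  0.        ,  1.        ]])}
wrist {'fov_y': 61.22471583521718, 'cx': 304.7875516224252, 'cy': 238.51131155570872, 'mount': array([[ 1.21127113e-04,  9.48565096e-01,  3.16582128e-01,
         8.15259360e-02],
       [ 9.99999054e-01, -5.48647955e-04,  1.26128820e-03,
        -5.88236036e-04],
       [ 1.37010610e-03,  3.16581675e-01, -9.48564265e-01,
        -1.42669342e-01],
       [ 0.00000000e+00,  0.00000000e+00,  0.00000000e+00,
         1.00000000e+00]])}
```

View pics/top0.png

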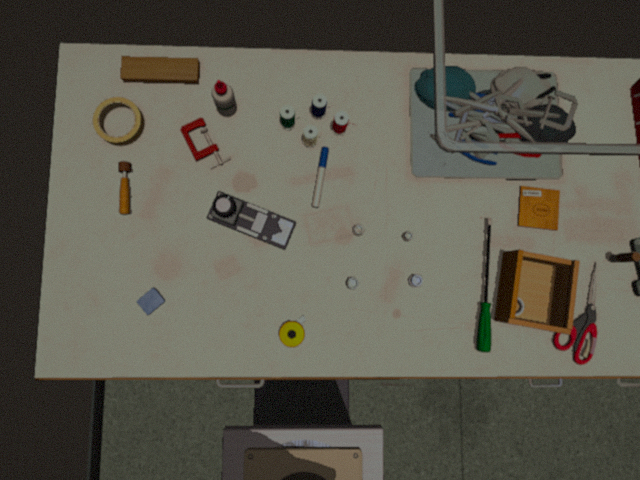

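View pics/scene0.png

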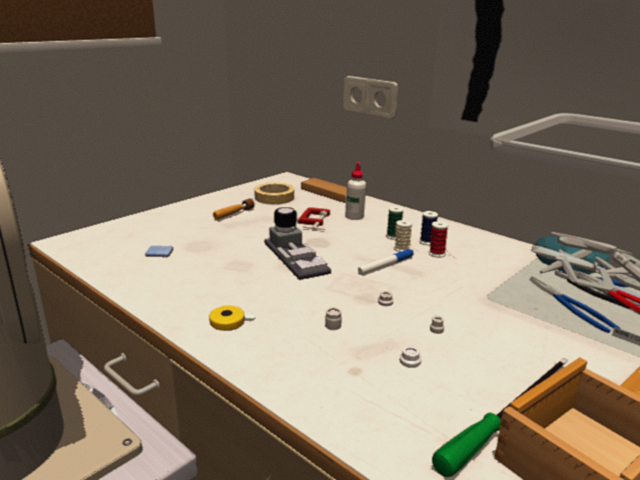

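Top view: four dies at about (357,230), (407,236), (351,283) and (415,280). The vise runs from its knob at (224,207) to the V jaw near (285,235). In the scene view the tallest die is at (333,318), which corresponds to top (351,283).

```bash
cat > h.py <<'E'
import numpy as np, cv2
from station import *
from scipy.spatial.transform import Rotation as R
def T_cam(n):
    c=get_calibration(n)
    if n!='wrist': return c,np.array(c['world_from_camera'])
    s=get_state();T=np.eye(4);T[:3,:3]=R.from_rotvec(s['tool_rot']).as_matrix();T[:3,3]=s['position']
    return c,T@np.array(c['mount'])
def px2w(ct,u,v,z):
    c,T=ct;f=240/np.tan(np.radians(c['fov_y'])/2)
    d=T[:3,:3]@np.array([(u-c['cx'])/f,-(v-c['cy'])/f,-1]);o=T[:3,3]
    return (o+d*(z-o[2])/d[2]).round(4)
def w2px(ct,p):
    c,T=ct;f=240/np.tan(np.radians(c['fov_y'])/2)
    q=T[:3,:3].T@(np.array(p)-T[:3,3]);return np.array([c['cx']+f*q[0]/-q[2],c['cy']+f*q[1]/q[2]]).round(1)
def snap(n,name):
    ct=T_cam(n);im=capture(n);cv2.imwrite(f'pics/{name}.png',im);return ct,im
E
python3 - <<'E'
from h import *
t=T_cam('top')
for u,v,z in[(351,283,.015),(357,230,.01),(407,236,.01),(415,280,.01),(224,207,.075),(285,235,.02)]: print(u,v,px2w(t,u,v,z))
s=T_cam('scene')
for u,v,z in[(333,318,.013),(386,298,.01),(437,324,.01),(410,356,.01),(285,212,.077)]: print(u,v,px2w(s,u,v,z))
print(R.from_rotvec(get_state()['tool_rot']).as_matrix().round(3))
im=cv2.imread('pics/top0.png');cv2.imwrite('pics/topc.png',cv2.resize(im[180:300,190:350],None,fx=5,fy=5,interpolation=cv2.INTER_CUBIC))
E
```

```text
351 283 [ 0.4384 -0.0927  0.015 ]
357 230 [ 0.5479 -0.106   0.01  ]
407 236 [ 0.5365 -0.2105  0.01  ]
415 280 [ 0.4454 -0.2256  0.01  ]
224 207 [0.5811 0.1579 0.075 ]
285 235 [0.5347 0.0426 0.02  ]
333 318 [ 0.441  -0.0961  0.013 ]
386 298 [ 0.549  -0.1139  0.01  ]
437 324 [ 0.5391 -0.2144  0.01  ]
410 356 [ 0.4446 -0.231   0.01  ]
285 212 [0.582  0.1521 0.077 ]
[[-0.968  0.252 -0.   ]
 [ 0.252  0.968 -0.001]
 [-0.    -0.001 -1.   ]]
```

View pics/topc.png

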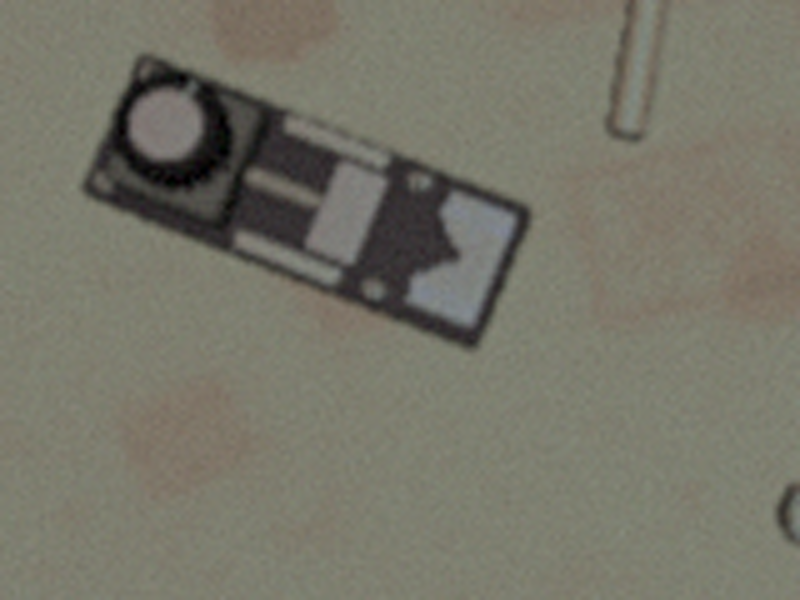

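The crop shows plate corners at (145,55), (85,188), (475,347) and (530,212), the V apex at (458,252) and the jaw near (348,212). I'll fly over the vise for a closer look.

Emit:
{"api": "step_arm", "payload": {"increments": [{"tx":40,"ty":-48,"claw":1},{"tx":80,"ty":-96,"claw":1},{"tx":120,"ty":-144,"claw":1},{"tx":160,"ty":-192,"claw":1},{"tx":200,"ty":-240,"claw":1},{"tx":240,"ty":-288,"claw":1},{"tx":280,"ty":-336,"claw":1},{"tx":320,"ty":-384,"claw":1},{"tx":340,"ty":-450,"claw":1},{"tx":370,"ty":-505,"claw":1}]}}

```text
$.increments[0]: bad value
```

Emit:
{"api": "step_arm", "payload": {"increments": [{"tx":0,"ty":0,"claw":1},{"tx":0,"ty":0,"claw":1}]}}

```text
$.increments[0]: bad value
```

```bash
python3 - <<'E'
from h import *
ct,im=snap('wrist','w1');s=get_state();print(s['time'],s['position'],s['joints'].round(3))
t=T_cam('top')
for u,v in[(145,55),(85,188),(475,347),(530,212),(458,252)]:
    p=px2w(t,190+u/5,180+v/5,.01 if u!=458 else .023); print(p,w2px(ct,p))
E
```

```text
0.2 [0.15749883 0.60461139 0.23083117] [-1.339  0.333 -0.065  1.461  0.022  1.35  -0.088]
[0.6262 0.1807 0.01  ] [ 89.8 603.5]
[0.5702 0.2034 0.01  ] [ 88.1 573.1]
[0.5061 0.0426 0.01  ] [-47.7 561.2]
[0.5624 0.0207 0.01  ] [-40.6 592.5]
[0.5437 0.0495 0.023 ] [-36.2 590.9]
```

View pics/w1.png

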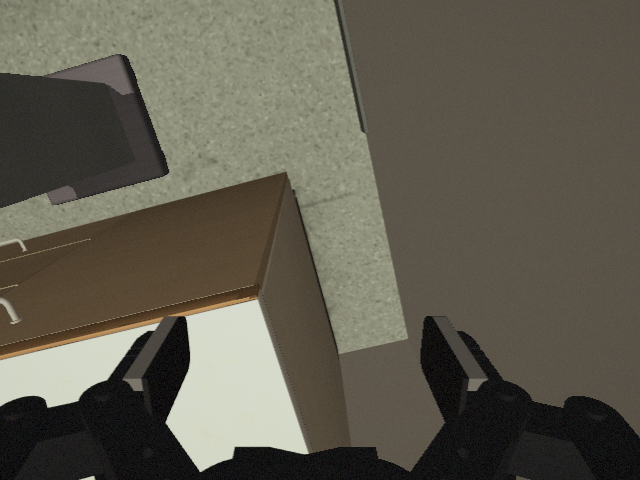

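The rows seem to need every field. No motion happened, so the picture only shows the cart and table edge.

Emit:
{"api": "step_arm", "payload": {"increments": [{"tx":40,"ty":-48,"tz":0,"turn":0,"claw":1},{"tx":80,"ty":-96,"tz":0,"turn":0,"claw":1},{"tx":120,"ty":-144,"tz":0,"turn":0,"claw":1},{"tx":160,"ty":-192,"tz":0,"turn":0,"claw":1},{"tx":200,"ty":-240,"tz":0,"turn":0,"claw":1},{"tx":240,"ty":-288,"tz":0,"turn":0,"claw":1},{"tx":280,"ty":-336,"tz":0,"turn":0,"claw":1},{"tx":320,"ty":-384,"tz":0,"turn":0,"claw":1},{"tx":340,"ty":-440,"tz":0,"turn":0,"claw":1},{"tx":370,"ty":-490,"tz":0,"turn":0,"claw":1}]}}

```text
time: 1.45
position: [0.5279, 0.1128, 0.2315]
tool_rot: [0.399, 3.116, 0.001]
wrist_force: [0.9, 0.7, -0.2]
finger_gap: 0.0858
gripper_force: 0.0
```

```bash
python3 - <<'E'
from h import *
ct,im=snap('wrist','w2');s=get_state();print(s['time'],s['position'],s['joints'].round(3))
t=T_cam('top')
for u,v in[(145,55),(85,188),(475,347),(530,212),(458,252)]:
    p=px2w(t,190+u/5,180+v/5,.01 if u!=458 else .023); print(p,w2px(ct,p))
E
```

```text
1.5 [0.53111818 0.10448102 0.23167411] [-0.642  0.143  0.401  1.705 -0.054  1.303  1.076]
[0.6262 0.1807 0.01  ] [398.5 275.5]
[0.5702 0.2034 0.01  ] [411.7 216.2]
[0.5061 0.0426 0.01  ] [225.4 193.4]
[0.5624 0.0207 0.01  ] [222.  254.9]
[0.5437 0.0495 0.023 ] [242.9 233.9]
```

View pics/w2.png

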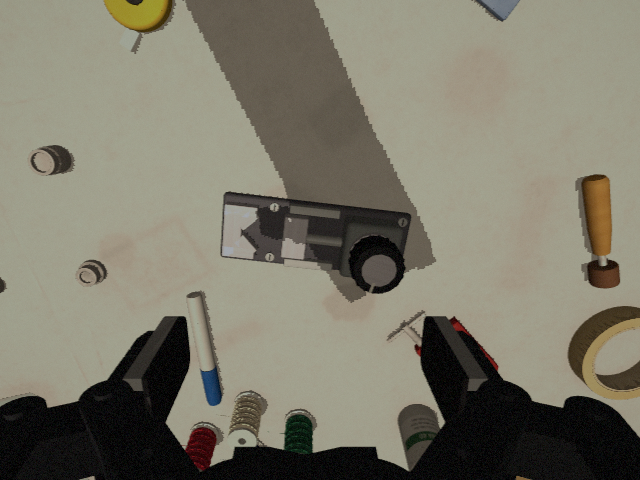

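Plate corners appear at (227,193), (411,213) and (221,257), within 3 px of the top-view prediction. The knob is at about (378,266) and the die at (45,160). Next I go above the die.

Emit:
{"api": "step_arm", "payload": {"increments": [{"tx":-22,"ty":-50,"tz":-20,"turn":0,"claw":1},{"tx":-45,"ty":-100,"tz":-45,"turn":0,"claw":1},{"tx":-68,"ty":-150,"tz":-70,"turn":0,"claw":1},{"tx":-88,"ty":-200,"tz":-100,"turn":0,"claw":1},{"tx":-88,"ty":-208,"tz":-110,"turn":0,"claw":1},{"tx":-88,"ty":-208,"tz":-110,"turn":0,"claw":1},{"tx":-88,"ty":-208,"tz":-110,"turn":0,"claw":1}]}}

```text
time: 2.38
position: [0.4405, -0.092, 0.122]
tool_rot: [0.396, 3.116, 0.0]
wrist_force: [1.0, 0.2, 0.0]
finger_gap: 0.085
gripper_force: 0.0
```

```bash
python3 - <<'E'
from h import *
ct,im=snap('wrist','w3');s=get_state();print(s['time'],s['position'],s['joints'].round(3))
print(w2px(ct,[.44,-.094,.026]),w2px(ct,[.44,-.094,.0]))
E
```

```text
2.425 [ 0.44050578 -0.09193396  0.12201192] [-0.441  0.027  0.56   2.064 -0.017  1.054  1.445]
[302.8 241.3] [303. 229.]
```

View pics/w3.png

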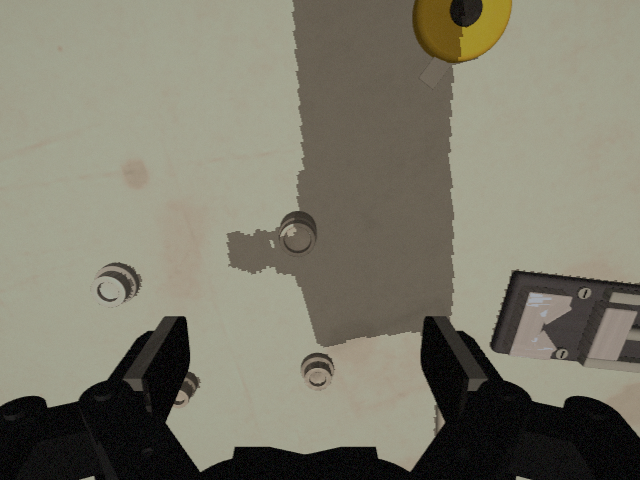

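The tall die's top centre is at (298,237). The V apex is near (546,322), and the plate corners at the V end are (517,272) and (494,350).

```bash
python3 - <<'E'
from h import *
ct=T_cam('wrist')
print('die',px2w(ct,298,237,.026))
for u,v,z in[(546,322,.023),(517,272,.01),(494,350,.01)]: print(px2w(ct,u,v,z))
im=cv2.imread('pics/w3.png')
cv2.imwrite('pics/w3c.png',np.hstack([cv2.resize(im[190:290,250:350],(400,400),interpolation=2),cv2.resize(im[250:390,480:620],(400,400),interpolation=2)]))
E
```

```text
die [ 0.4366 -0.0962  0.026 ]
[0.5376 0.0501 0.023 ]
[0.5031 0.0401 0.01  ]
[0.5611 0.0184 0.01  ]
```

View pics/w3c.png

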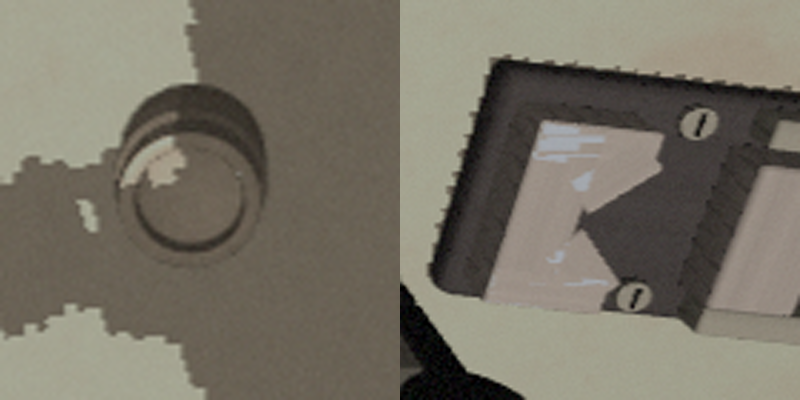

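Refined: the die is at about (0.4375,-0.096), the apex at about (0.540,0.048) and the nest at about (0.5455,0.065). I'll grasp the die's top 11 mm so the finger tips stay above the jaws later.

Emit:
{"api": "step_arm", "payload": {"increments": [{"tx":-3,"ty":-4,"tz":-40,"turn":0,"claw":0.7},{"tx":-3,"ty":-4,"tz":-80,"turn":0,"claw":0.6},{"tx":-3,"ty":-4,"tz":-100,"turn":0,"claw":0.6},{"tx":-3,"ty":-4,"tz":-108,"turn":0,"claw":0.6},{"tx":-3,"ty":-4,"tz":-108,"turn":0,"claw":0.6},{"tx":-3,"ty":-4,"tz":-108,"turn":0,"claw":0.0},{"tx":-3,"ty":-4,"tz":-108,"turn":0,"claw":0.0},{"tx":-3,"ty":-4,"tz":-108,"turn":0,"claw":0.0},{"tx":-3,"ty":-4,"tz":-108,"turn":0,"claw":0.0}]}}

```text
time: 3.55
position: [0.4373, -0.0971, 0.0145]
tool_rot: [0.399, 3.115, 0.001]
wrist_force: [-2.7, 0.3, 9.7]
finger_gap: 0.0218
gripper_force: 58.3
```

Emit:
{"api": "step_arm", "payload": {"increments": [{"tx":0,"ty":0,"tz":15,"turn":0,"claw":0},{"tx":0,"ty":0,"tz":40,"turn":0,"claw":0},{"tx":0,"ty":0,"tz":70,"turn":0,"claw":0},{"tx":20,"ty":40,"tz":80,"turn":0,"claw":0},{"tx":45,"ty":80,"tz":80,"turn":0,"claw":0},{"tx":70,"ty":120,"tz":80,"turn":0,"claw":0},{"tx":95,"ty":150,"tz":80,"turn":0,"claw":0},{"tx":109,"ty":164,"tz":80,"turn":0,"claw":0},{"tx":109,"ty":164,"tz":80,"turn":0,"claw":0},{"tx":109,"ty":164,"tz":80,"turn":0,"claw":0}]}}

```text
time: 4.8
position: [0.5451, 0.0658, 0.0938]
tool_rot: [0.401, 3.116, -0.0]
wrist_force: [0.4, -0.5, -0.5]
finger_gap: 0.0219
gripper_force: 58.9
```

```bash
python3 - <<'E'
from h import *
ct,im=snap('wrist','w4');s=get_state();print(s['time'],s['position'],s['joints'].round(3),s['finger_gap'])
print('nest',w2px(ct,[.5455,.065,.01]),'apex',w2px(ct,[.540,.048,.023]))
E
```

```text
4.85 [0.54503268 0.06569871 0.09377935] [-0.595  0.302  0.456  1.845 -0.154  1.029  1.238] 0.021883659592913402
nest [305.2 248.9] apex [273.5 255. ]
```

View pics/w4.png

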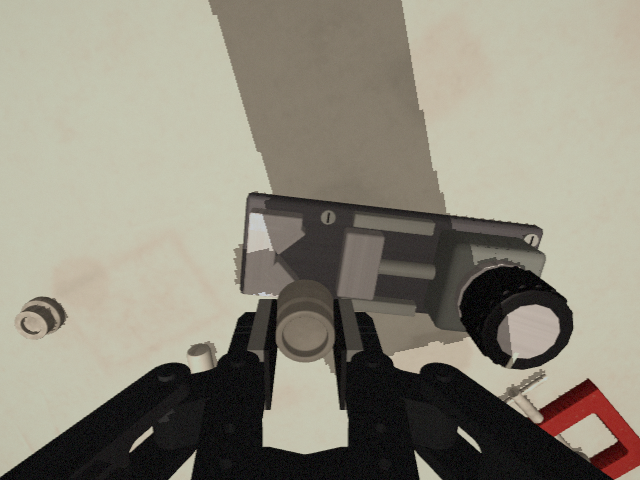

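The die is held upright at (305,335). The V apex is near (276,262), its upper arm tip is at (305,233), and the jaw top has corners (348,229), (383,233), (373,300) and (338,296). The screwed knob top is at about (533,325).

```bash
python3 - <<'E'
from h import *
ct=T_cam('wrist')
for n,u,v,z in[('apex',276,262,.023),('uptip',305,233,.023),('jaw',348,229,.023),('jaw',383,233,.023),('jaw',373,300,.023),('jaw',338,296,.023),('knob',533,325,.0775),('pc',249,193,.01),('pc2',543,226,.01)]: print(n,px2w(ct,u,v,z))
im=cv2.imread('pics/w4.png')
cv2.imwrite('pics/w4c.png',cv2.resize(im[185:335,230:430],(800,600),interpolation=2))
E
```

```text
apex [0.5443 0.0481 0.023 ]
uptip [0.5318 0.0684 0.023 ]
jaw [0.5355 0.0919 0.023 ]
jaw [0.5427 0.11   0.023 ]
jaw [0.5816 0.0964 0.023 ]
jaw [0.5739 0.0772 0.023 ]
knob [0.5821 0.16   0.0775]
pc [0.5047 0.0426 0.01  ]
pc2 [0.5667 0.2024 0.01  ]
```

View pics/w4c.png

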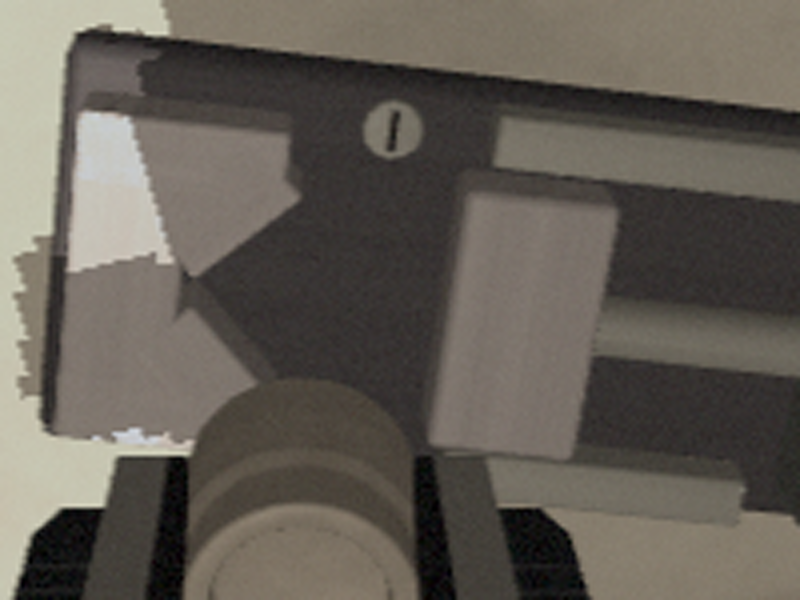

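```bash
python3 - <<'E'
from h import *
c,T=T_cam('wrist');s=get_state();print(s['position'])
ct=(c,T)
print('held die',px2w(ct,305,336,.1055))
u=np.array([.364,.931,0])
a=px2w(ct,269.8,259.8,.023);j=px2w(ct,342.2,264.5,.023)
print(a,j,'from apex',a+.0222*u,'from jaw',j-.0169*u,'gap',(j-a)@u)
E
```

```text
[0.54503268 0.06569871 0.09377935]
held die [0.5451 0.065  0.1055]
[0.5421 0.0451 0.023 ] [0.5552 0.084  0.023 ] from apex [0.5501808 0.0657682 0.023    ] from jaw [0.5490484 0.0682661 0.023    ] gap 0.04098430000000001
```

Emit:
{"api": "step_arm", "payload": {"increments": [{"tx":4,"ty":2,"tz":-15,"turn":0,"claw":0},{"tx":4,"ty":2,"tz":-35,"turn":0,"claw":0},{"tx":4,"ty":2,"tz":-52,"turn":0,"claw":0},{"tx":4,"ty":2,"tz":-60,"turn":0,"claw":0},{"tx":4,"ty":2,"tz":-65,"turn":0,"claw":0},{"tx":4,"ty":2,"tz":-68,"turn":0,"claw":0},{"tx":4,"ty":2,"tz":-68,"turn":0,"claw":0},{"tx":4,"ty":2,"tz":-68,"turn":0,"claw":0}]}}

```text
time: 5.85
position: [0.5498, 0.0689, 0.0257]
tool_rot: [0.399, 3.116, 0.001]
wrist_force: [0.5, -0.2, -0.7]
finger_gap: 0.0224
gripper_force: 58.9
```

Emit:
{"api": "step_arm", "payload": {"increments": [{"tx":0,"ty":-1,"tz":-0.7,"turn":0,"claw":0},{"tx":0,"ty":-1,"tz":-1.2,"turn":0,"claw":0},{"tx":0,"ty":-1,"tz":-1.2,"turn":0,"claw":0}]}}

```text
time: 6.22
position: [0.5497, 0.0677, 0.0246]
tool_rot: [0.399, 3.116, 0.0]
wrist_force: [-2.8, 0.3, 4.6]
finger_gap: 0.0221
gripper_force: 59.4
```

It touches the plate with 4.6 N, so I release and retreat upwards.

Emit:
{"api": "step_arm", "payload": {"increments": [{"tx":0,"ty":0,"tz":0,"turn":0,"claw":0.35},{"tx":0,"ty":0,"tz":0,"turn":0,"claw":0.5},{"tx":0,"ty":0,"tz":0,"turn":0,"claw":0.6},{"tx":0,"ty":0,"tz":0,"turn":0,"claw":0.6},{"tx":0,"ty":0,"tz":20,"turn":0,"claw":0.6},{"tx":0,"ty":0,"tz":50,"turn":0,"claw":0.7},{"tx":0,"ty":0,"tz":90,"turn":0,"claw":0.8},{"tx":0,"ty":0,"tz":90,"turn":0,"claw":0.8},{"tx":0,"ty":0,"tz":90,"turn":0,"claw":0.8}]}}

```text
time: 7.35
position: [0.5492, 0.0679, 0.1136]
tool_rot: [-0.399, -3.116, -0.0]
wrist_force: [0.2, -0.3, -0.9]
finger_gap: 0.0683
gripper_force: 0.0
```

```bash
python3 - <<'E'
from h import *
ct,im=snap('wrist','w5');s=get_state();print(s['time'],s['position'],s['joints'].round(3),s['ft_torque'])
print('knob',w2px(ct,[.5815,.159,.0775]))
E
```

```text
7.4 [0.5488839  0.06782657 0.11317501] [-0.603  0.288  0.463  1.816 -0.145  1.072  1.23 ] [-0.01259356  0.03777796  0.02550578]
knob [503.8 297.3]
```

View pics/w5.png

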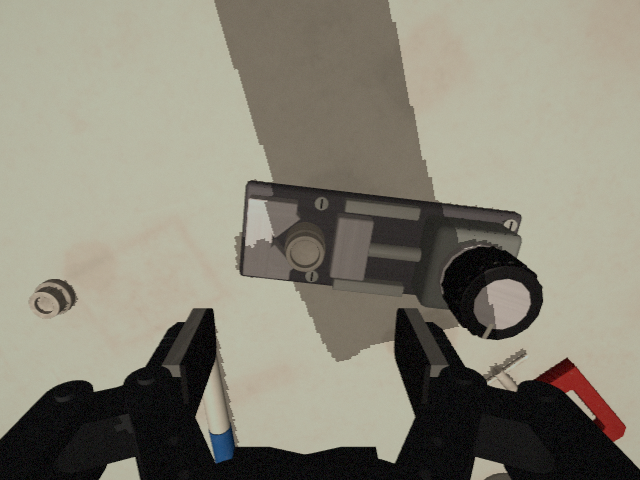

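The die stands between the jaws at (305,250), let go. The knob is near (503,300). Now I go above the knob, wound counter-clockwise so that the whole turn fits in one grasp.

Emit:
{"api": "step_arm", "payload": {"increments": [{"tx":0,"ty":0,"tz":40,"turn":0.15,"claw":1},{"tx":10,"ty":30,"tz":67,"turn":0.3,"claw":1},{"tx":22,"ty":60,"tz":67,"turn":0.47,"claw":1},{"tx":32,"ty":91,"tz":67,"turn":0.64,"claw":1},{"tx":32,"ty":91,"tz":67,"turn":0.81,"claw":1},{"tx":32,"ty":91,"tz":67,"turn":0.98,"claw":1},{"tx":32,"ty":91,"tz":67,"turn":1.15,"claw":1},{"tx":32,"ty":91,"tz":67,"turn":1.25,"claw":1},{"tx":32,"ty":91,"tz":67,"turn":1.25,"claw":1},{"tx":32,"ty":91,"tz":67,"turn":1.25,"claw":1}]}}

```text
time: 8.65
position: [0.5812, 0.1587, 0.1804]
tool_rot: [1.496, -2.761, -0.0]
wrist_force: [-0.4, -0.4, 0.0]
finger_gap: 0.0851
gripper_force: 0.0
```

```bash
python3 - <<'E'
from h import *
ct,im=snap('wrist','w6');s=get_state();print(s['time'],s['position'],s['joints'].round(3))
k=w2px(ct,[.5815,.159,.0775]);print(k)
x,y=k.astype(int);g=cv2.cvtColor(im,cv2.COLOR_BGR2GRAY)
roi=g[y-70:y+70,x-70:x+70]
for thr in(35,50,110):
    m=(roi<thr).astype(np.uint8) if thr<100 else (roi>thr).astype(np.uint8)
    cs,_=cv2.findContours(m,cv2.RETR_LIST,cv2.CHAIN_APPROX_NONE)
    for c in sorted(cs,key=cv2.contourArea)[-3:]:
        if len(c)>5:
            (a,b),ax,an=cv2.fitEllipse(c);print(thr,cv2.contourArea(c),round(a+x-70,1),round(b+y-70,1),np.round(ax,1),px2w(ct,a+x-70,b+y-70,.0775))
print(cv2.resize(roi,(28,28),interpolation=cv2.INTER_AREA))
E
```

```text
8.7 [0.58131366 0.15879094 0.18058609] [-0.553  0.316  0.259  1.605 -0.085  1.233  2.286]
[304.8 239.8]
35 6.0 324.1 181.9 [2.4 7.3] [0.5513 0.1342 0.0775]
35 88.0 336.7 204.2 [ 4.7 60.5] [0.5522 0.1503 0.0775]
35 2016.0 299.3 234.7 [61.3 65.9] [0.5825 0.1542 0.0775]
50 3203.5 303.9 221.5 [76.2 92.4] [0.5754 0.1485 0.0775]
110 148.5 271.3 205.3 [11.4 21.4] [0.5866 0.1287 0.0775]
110 789.0 360.3 294.3 [28.2 52.9] [0.5714 0.2114 0.0775]
110 1344.5 246.1 197.1 [28.7 70.9] [0.5967 0.1159 0.0775]
[[171 170 168 151 168  96  77  77  78  76 119 152  92  77  77  57  41  62
   64  47 103 103 103 103 102 103 104 104]
 [170 170 169 151 168 114  75  77  77  77 103 154 106  67  55  41  40  40
   41  34  96 103 103 103 103 103 104 104]
 [170 171 170 153 165 139  73  76  77  77  91 151 116  40  39  36  36  35
   37  36  81 104 104 102 103 104 104 103]
 [170 170 170 158 104  85  77  75  70  63  59  94  62  38  41  42  45  50
   45  38  69 104 103 103 102 103 104 104]
 [169 169 169 169  82  71  51  44  45  48  56  54  48  53  57  59  60  60
   55  40  57 102 103 104 101 103 103 101]
 [168 169 169 170 
[... 1973 characters left out ...]
102 103 103 102 103 104 104 104 104 104 104 105 103 104 104 104 103 104
  104 103 104 103 103 103 106 150 168 168]
 [100 101 102 102 103 102 103 103 104 104 104 104 103 103 104 103 102 104
  105 104 104 103 103 108 149 168 167 169]
 [100 102 102 102 102 103 103 104 103 103 103 103 104 104 104 104 103 103
  104 104 104 103 110 145 169 170 169 169]
 [ 99 101 101 102 102 103 103 104 104 103 103 104 102 104 104 103 103 103
  104 104 104 108 146 169 169 169 169 169]
 [ 88  99 100 101 102 103 103 104 104 104 103 103 103 104 103 103 103 103
  103 104 103 140 169 169 169 169 169 168]
 [ 98  96 100 101 103 103 102 103 104 103 103 103 103 103 103 102 103 103
  103 103 132 166 169 169 170 170 169 168]]
```

```bash
python3 - <<'E'
from h import *
ct=T_cam('wrist')
im=cv2.imread('pics/w6.png');g=cv2.GaussianBlur(cv2.cvtColor(im,cv2.COLOR_BGR2GRAY),(3,3),0)
m=np.zeros_like(g);m[212:264,266:338]=((g>60)&(g<110))[212:264,266:338]
m=cv2.morphologyEx(m,cv2.MORPH_OPEN,np.ones((9,9)))
n,l,st,ce=cv2.connectedComponentsWithStats(m)
for i in range(1,n):
    print(st[i],ce[i].round(1),px2w(ct,*ce[i],.0775),get_state()['position'])
E
```

```text
[ 280  221   40   39 1318] [299.2 240.2] [0.5848 0.1574 0.0775] [0.58131366 0.15879094 0.18058609]
[328 253  10  11 108] [332.6 258.1] [0.5734 0.1794 0.0775] [0.58131366 0.15879094 0.18058609]
```

Emit:
{"api": "step_arm", "payload": {"increments": [{"tx":2.5,"ty":-1,"tz":-40,"turn":0,"claw":1},{"tx":2.5,"ty":-1,"tz":-85,"turn":0,"claw":1},{"tx":2.5,"ty":-1,"tz":-115,"turn":0,"claw":0.9},{"tx":2.5,"ty":-1,"tz":-127,"turn":0,"claw":0.8},{"tx":2.5,"ty":-1,"tz":-127,"turn":0,"claw":0.6},{"tx":2.5,"ty":-1,"tz":-127,"turn":0,"claw":0},{"tx":2.5,"ty":-1,"tz":-127,"turn":0,"claw":0},{"tx":2.5,"ty":-1,"tz":-127,"turn":0,"claw":0},{"tx":2.5,"ty":-1,"tz":-127,"turn":0,"claw":0}]}}

```text
time: 9.82
position: [0.5847, 0.1581, 0.0556]
tool_rot: [-1.498, 2.759, -0.0]
wrist_force: [-2.8, -0.8, 7.0]
finger_gap: 0.0403
gripper_force: 60.6
```

```bash
cat > st.py <<'E'
from h import *
s=get_state();r=R.from_rotvec(s['tool_rot']).as_matrix()
print(s['time'],s['position'].round(4),'yaw(y-axis)',round(np.arctan2(r[1,1],r[0,1]),3),'F',s['wrist_force'].round(1),'M',s['ft_torque'].round(3),'gap',round(s['finger_gap'],4),round(s['gripper_force'],1),'j7',s['joints'][6].round(3))
E
python3 st.py
```

```text
9.825 [0.5847 0.1581 0.0556] yaw(y-axis) 2.566 F [-2.8 -0.8  7. ] M [-0.151  0.541  0.001] gap 0.0403 60.6 j7 2.318
```

Emit:
{"api": "step_arm", "payload": {"increments": [{"tx":0,"ty":0,"tz":0,"turn":-0.1,"claw":0},{"tx":0,"ty":0,"tz":0,"turn":-0.2,"claw":0},{"tx":0,"ty":0,"tz":0,"turn":-0.3,"claw":0},{"tx":0,"ty":0,"tz":0,"turn":-0.4,"claw":0},{"tx":0,"ty":0,"tz":0,"turn":-0.5,"claw":0},{"tx":0,"ty":0,"tz":0,"turn":-0.6,"claw":0}]}}

```text
time: 10.58
position: [0.5847, 0.1585, 0.0556]
tool_rot: [-0.612, 3.079, 0.001]
wrist_force: [-2.3, 0.5, 7.6]
finger_gap: 0.04
gripper_force: 60.6
```

```bash
python3 st.py
```

```text
10.575 [0.5847 0.1585 0.0556] yaw(y-axis) 1.963 F [-2.3  0.5  7.6] M [0.048 0.441 0.229] gap 0.04 60.6 j7 1.762
```

Emit:
{"api": "step_arm", "payload": {"increments": [{"tx":0,"ty":0,"tz":0,"turn":-0.08,"claw":0},{"tx":0,"ty":0,"tz":0,"turn":-0.16,"claw":0},{"tx":0,"ty":0,"tz":0,"turn":-0.24,"claw":0},{"tx":0,"ty":0,"tz":0,"turn":-0.3,"claw":0},{"tx":0,"ty":0,"tz":0,"turn":-0.35,"claw":0}]}}

```text
time: 11.2
position: [0.5848, 0.1587, 0.0556]
tool_rot: [-0.069, 3.139, 0.002]
wrist_force: [-1.2, 0.9, 6.4]
finger_gap: 0.04
gripper_force: 60.7
```

```bash
python3 st.py
```

```text
11.2 [0.5848 0.1587 0.0556] yaw(y-axis) 1.615 F [-1.2  0.9  6.4] M [0.106 0.341 0.259] gap 0.04 60.7 j7 1.443
```

Emit:
{"api": "step_arm", "payload": {"increments": [{"tx":0,"ty":0,"tz":0,"turn":-0.05,"claw":0},{"tx":0,"ty":0,"tz":0,"turn":-0.1,"claw":0},{"tx":0,"ty":0,"tz":0,"turn":-0.15,"claw":0},{"tx":0,"ty":0,"tz":0,"turn":-0.2,"claw":0},{"tx":0,"ty":0,"tz":0,"turn":-0.25,"claw":0},{"tx":0,"ty":0,"tz":0,"turn":-0.3,"claw":0}]}}

```text
time: 11.95
position: [0.585, 0.1588, 0.0556]
tool_rot: [0.4, 3.114, 0.003]
wrist_force: [-0.6, 1.7, 5.2]
finger_gap: 0.0402
gripper_force: 60.7
```

```bash
python3 st.py
```

```text
11.95 [0.585  0.1588 0.0556] yaw(y-axis) 1.315 F [-0.6  1.7  5.2] M [0.219 0.177 0.246] gap 0.0402 60.7 j7 1.17
```

Emit:
{"api": "step_arm", "payload": {"increments": [{"tx":0,"ty":0,"tz":0,"turn":-0.05,"claw":0},{"tx":0,"ty":0,"tz":0,"turn":-0.1,"claw":0},{"tx":0,"ty":0,"tz":0,"turn":-0.15,"claw":0}]}}

```text
time: 12.32
position: [0.5851, 0.1589, 0.0557]
tool_rot: [0.632, 3.075, 0.004]
wrist_force: [-1.7, 1.3, 5.7]
finger_gap: 0.0405
gripper_force: 60.6
```

```bash
python3 st.py
```

```text
12.325 [0.5851 0.1589 0.0557] yaw(y-axis) 1.165 F [-1.7  1.3  5.7] M [0.21 0.17 0.21] gap 0.0405 60.6 j7 1.034
```

Emit:
{"api": "step_arm", "payload": {"increments": [{"tx":0,"ty":0,"tz":0,"turn":-0.04,"claw":0},{"tx":0,"ty":0,"tz":0,"turn":-0.08,"claw":0}]}}

```text
time: 12.58
position: [0.5851, 0.1589, 0.0557]
tool_rot: [0.754, 3.048, 0.004]
wrist_force: [-1.6, 1.4, 5.2]
finger_gap: 0.0403
gripper_force: 60.6
```

```bash
python3 st.py
```

```text
12.575 [0.5851 0.1589 0.0557] yaw(y-axis) 1.086 F [-1.6  1.4  5.2] M [0.237 0.101 0.228] gap 0.0403 60.6 j7 0.961
```

Emit:
{"api": "step_arm", "payload": {"increments": [{"tx":0,"ty":0,"tz":0,"turn":-0.04,"claw":0},{"tx":0,"ty":0,"tz":0,"turn":-0.08,"claw":0}]}}

```text
time: 12.82
position: [0.5852, 0.159, 0.0557]
tool_rot: [0.875, 3.015, 0.004]
wrist_force: [-0.7, 1.3, 5.1]
finger_gap: 0.0402
gripper_force: 60.6
```

```bash
python3 st.py
```

```text
12.825 [0.5852 0.159  0.0557] yaw(y-axis) 1.006 F [-0.7  1.3  5.1] M [0.239 0.077 0.305] gap 0.0402 60.6 j7 0.889
```

Emit:
{"api": "step_arm", "payload": {"increments": [{"tx":0,"ty":0,"tz":0,"turn":-0.04,"claw":0},{"tx":0,"ty":0,"tz":0,"turn":-0.08,"claw":0}]}}

```text
time: 13.08
position: [0.5852, 0.1589, 0.0557]
tool_rot: [0.995, 2.978, 0.004]
wrist_force: [0.8, 1.3, 5.0]
finger_gap: 0.0399
gripper_force: 60.5
```

```bash
python3 st.py
```

```text
13.075 [0.5852 0.1589 0.0557] yaw(y-axis) 0.926 F [0.8 1.3 5. ] M [ 0.273 -0.003  0.323] gap 0.0399 60.5 j7 0.817
```

Torque is climbing (0.32), so I take smaller steps.

Emit:
{"api": "step_arm", "payload": {"increments": [{"tx":0,"ty":0,"tz":0,"turn":-0.04,"claw":0},{"tx":0,"ty":0,"tz":0,"turn":-0.04,"claw":0}]}}

```text
time: 13.32
position: [0.5852, 0.159, 0.0557]
tool_rot: [1.053, 2.957, 0.004]
wrist_force: [0.2, 1.5, 5.3]
finger_gap: 0.0401
gripper_force: 60.6
```

```bash
python3 st.py
```

```text
13.325 [0.5852 0.159  0.0557] yaw(y-axis) 0.886 F [0.2 1.5 5.3] M [0.302 0.011 0.261] gap 0.0401 60.6 j7 0.781
```

Emit:
{"api": "step_arm", "payload": {"increments": [{"tx":0,"ty":0,"tz":0,"turn":-0.04,"claw":0},{"tx":0,"ty":0,"tz":0,"turn":-0.04,"claw":0}]}}

```text
time: 13.58
position: [0.5852, 0.159, 0.0556]
tool_rot: [1.114, 2.935, 0.004]
wrist_force: [-0.3, 1.2, 6.0]
finger_gap: 0.0399
gripper_force: 60.7
```

```bash
python3 st.py
```

```text
13.575 [0.5852 0.159  0.0556] yaw(y-axis) 0.846 F [-0.3  1.2  6. ] M [0.323 0.033 0.216] gap 0.0399 60.7 j7 0.745
```

Emit:
{"api": "step_arm", "payload": {"increments": [{"tx":0,"ty":0,"tz":0,"turn":-0.04,"claw":0},{"tx":0,"ty":0,"tz":0,"turn":-0.04,"claw":0}]}}

```text
time: 13.82
position: [0.5852, 0.159, 0.0557]
tool_rot: [1.172, 2.913, 0.005]
wrist_force: [0.1, 2.6, 6.2]
finger_gap: 0.0402
gripper_force: 60.7
```

```bash
python3 st.py
```

```text
13.825 [0.5852 0.159  0.0557] yaw(y-axis) 0.805 F [0.1 2.6 6.2] M [ 0.38  -0.007  0.125] gap 0.0402 60.7 j7 0.708
```

Emit:
{"api": "step_arm", "payload": {"increments": [{"tx":0,"ty":0,"tz":0,"turn":-0.04,"claw":0},{"tx":0,"ty":0,"tz":0,"turn":-0.04,"claw":0}]}}

```text
time: 14.08
position: [0.5853, 0.159, 0.0556]
tool_rot: [1.23, 2.889, 0.005]
wrist_force: [-0.5, 1.6, 6.4]
finger_gap: 0.0405
gripper_force: 60.7
```

```bash
python3 st.py
```

```text
14.075 [0.5853 0.159  0.0556] yaw(y-axis) 0.765 F [-0.5  1.6  6.4] M [0.374 0.021 0.052] gap 0.0405 60.7 j7 0.672
```

Emit:
{"api": "step_arm", "payload": {"increments": [{"tx":0,"ty":0,"tz":0,"turn":-0.03,"claw":0},{"tx":0,"ty":0,"tz":0,"turn":-0.03,"claw":0}]}}

```text
time: 14.32
position: [0.5853, 0.159, 0.0556]
tool_rot: [1.274, 2.87, 0.005]
wrist_force: [0.3, 3.1, 6.7]
finger_gap: 0.04
gripper_force: 60.7
```

```bash
python3 st.py
```

```text
14.325 [0.5853 0.159  0.0556] yaw(y-axis) 0.735 F [0.3 3.1 6.7] M [ 0.355 -0.002  0.003] gap 0.04 60.7 j7 0.646
```

Emit:
{"api": "step_arm", "payload": {"increments": [{"tx":0,"ty":0,"tz":0,"turn":-0.03,"claw":0},{"tx":0,"ty":0,"tz":0,"turn":-0.045,"claw":0},{"tx":0,"ty":0,"tz":0,"turn":-0.045,"claw":0},{"tx":0,"ty":0,"tz":0,"turn":-0.045,"claw":0}]}}

```text
time: 14.82
position: [0.5853, 0.159, 0.0557]
tool_rot: [1.337, 2.841, 0.005]
wrist_force: [1.2, 2.0, 7.2]
finger_gap: 0.0403
gripper_force: 60.7
```

```bash
python3 st.py
```

```text
14.825 [0.5853 0.159  0.0557] yaw(y-axis) 0.691 F [1.2 2.  7.2] M [ 0.439 -0.03  -0.111] gap 0.0403 60.7 j7 0.605
```

The torque has reversed (-0.11), so the knob is past the click. I release, retreat and check.

Emit:
{"api": "step_arm", "payload": {"increments": [{"tx":0,"ty":0,"tz":0,"turn":0,"claw":0.6},{"tx":0,"ty":0,"tz":0,"turn":0,"claw":0.8},{"tx":0,"ty":0,"tz":0,"turn":0,"claw":1},{"tx":0,"ty":0,"tz":0,"turn":0,"claw":1},{"tx":0,"ty":0,"tz":30,"turn":0,"claw":1},{"tx":0,"ty":0,"tz":80,"turn":0,"claw":1},{"tx":0,"ty":0,"tz":125,"turn":0,"claw":1},{"tx":0,"ty":0,"tz":125,"turn":0,"claw":1},{"tx":0,"ty":0,"tz":125,"turn":0,"claw":1}]}}

```text
time: 15.95
position: [0.5837, 0.1579, 0.1785]
tool_rot: [-1.337, -2.842, 0.0]
wrist_force: [-0.0, 0.3, -0.7]
finger_gap: 0.0853
gripper_force: 0.0
```

```bash
python3 st.py; python3 - <<'E'
from h import *
ct,im=snap('wrist','w7');g=cv2.cvtColor(im,cv2.COLOR_BGR2GRAY)
# knob_mark direction: brightest angle on the knob's top rim and on mid-ring radius 17-20 mm
c=np.array([.5848,.1574,.0775])
def prof(c,r):
    a=np.arange(-180,180,3);v=[]
    for t in np.radians(a):
        u,w=w2px(ct,c+[r*np.cos(t),r*np.sin(t),0]);v.append(g[int(round(w)),int(round(u))])
    return a,np.array(v)
for r in(.017,.019):
    a,v=prof(c,r);print(r,[(a[i],v[i]) for i in np.argsort(v)[-5:]])
print('nest px',w2px(ct,[.5475,.064,.036]))
# knob mark before the turn (w6: mark near px (271,240), centre (299,240))
E
```

```text
15.95 [0.5837 0.1579 0.1785] yaw(y-axis) 0.691 F [-0.   0.3 -0.7] M [-0.018  0.031  0.027] gap 0.0853 0.0 j7 0.54
0.017 [(np.int64(-147), np.uint8(32)), (np.int64(-15), np.uint8(33)), (np.int64(-138), np.uint8(71)), (np.int64(-144), np.uint8(108)), (np.int64(-141), np.uint8(120))]
0.019 [(np.int64(-72), np.uint8(41)), (np.int64(-75), np.uint8(41)), (np.int64(-138), np.uint8(44)), (np.int64(-144), np.uint8(119)), (np.int64(-141), np.uint8(120))]
nest px [191.9 281.7]
```

```bash
python3 -c "
from station import *
print(finish_job())"
```

```text
the job is handed in; nothing more can be done
None
```

The job is handed in: the tallest die was stood between the vise jaws and let go, and the knob was turned about 1.9 rad clockwise, through the torque peak and reversal of the click, then released. I did not look at the die again after clamping, and the hand-in returned no verdict.

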